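# Put the icing turntable's gear lever into third

## Robot

A 7-joint arm with a two-finger parallel gripper is mounted at the origin on the work surface. World frame = base frame: x ahead of the robot, y to its left, z up, the work surface at z = 0. Lengths are in m, angles in rad, forces in N, time in s.
With the tool pointing down it reaches from about 0.4 to 0.85 m from the base axis. Payload 10.4 kg.
Tool frame: the origin (TCP) lies between the finger pads; the fingertips stand ahead of it and the grasp point (between the pads) lies 6 mm ahead of it (finger_overhang is the z of the fingertips in the tool frame, in m); z points along the fingers, y is the direction in which the jaws open and shut (so a half turn about z gives the same grasp; the last joint's range is limited). The gripper opens to 85 mm and grips with 20 to 120 N. Pads are 22 mm wide; open, the fingers measure 114 mm over their backs; the gripper's body (76 mm by 85 mm) begins 54 mm behind the grasp point. The pads swing forward as they close: fully open they stand 13 mm farther back than shut.
Start: joints at [-1.29, 0.332, -0.065, 1.46, 0.022, 1.35, -0.088], TCP at [0.187, 0.596, 0.256] pointing down, gripper open.
Joint ranges: [-2.6, 2.6], [-0.5, 2.12], [-1.47, 1.34], [0.16, 2.42], [-1.27, 4.41], [0.06, 2.06], [-2.6, 2.6]. Speed limits (rad/s): [2.22, 2.22, 2.79, 2.79, 3.14, 3.14, 3.14].

## Interface

Orientations are given as a unit quaternion [x, y, z, w].
In Python, from workcell import * gives the robot as it stands.
- The arm moves only by the shell command python3 -m creep 'ROWS' [FORCE]. ROWS is JSON, a list of rows, each a list of 7 numbers: the turn, a rotation vector about the tool's x, y, z in rad, then the shift along the tool's x, y, z in mm, then the closure in counts, from 0 (fully open) to 255 (shut). In form: [[wx, wy, wz, dx, dy, dz, claw], ...]. A call has 1 to 8 rows; each row shifts and turns the commanded pose from where the row before left it, along the tool's axes as they then stand; what a row does not reach is not made up. A row lasts 1/10 s, in which the tool goes at most 50 mm and 8.59 degrees, less where a joint would pass 70% of its speed; a pose out of reach is approached as far as the arm can. A call is refused whole if a number of a shift passes 50 or a number of a turn 0.15, either way. A call with a gripper value outside its range is refused whole. The fingers move at their own pace and stop on an object; FORCE is the grip in N (left out, the last holds). Time passes only in rows, so rows that do not move let the fingers close. It gives the time, the measured TCP pose, the force and the opening at its end, in the units of the state.
- get_obs(): the state, without advancing time (a new reading comes with each control period).
- camera(name): name is "scene" or "top" or "wrist"; returns (picture, depth): 480x640x3 uint8, blue, green, red; 480x640 float32, m along the optical axis (not along the pixel's ray), 0 where there is no reading.
- camera_model(name): a dict with "camera_matrix" (3x3 intrinsics, pixels), "R" (3x3) and "t" (3): a world point X has camera coordinates R X + t; the wrist camera has in their place "mount" (4x4, takes a point from camera to tool coordinates, whose origin is the TCP and whose axes are the flange's). Camera axes: x right, y down, z forward; pixel columns grow to the right and rows downward; lengths in m; the calibration is good to about 2 mm. A picture is of the moment at which its call begins: read the wrist's pose just before it. camera_model takes no time and is no camera call.
- hand_in(): hands the job in, once; it reports no verdict.
The state is a dict: "clock": time; "joint_pos": joint angles; "joint_velocities": joint speeds; "tau": joint torques, N m; "position": TCP position; "ee_rot": TCP orientation; "ft_force": force on the tool from outside, world axes, zero at the start; "torque": the same for the moment, N m; "grip_width": opening from 0.0 (shut) to 1.0 (fully open).
Only numpy, scipy, OpenCV 4.12 (cv2) and the standard library are available. Lean on these libraries where they do the work, as an engineer would, in place of code of your own. Each camera call takes 0.05 s, during which the arm holds its last target.

## Task

The gear lever of the icing turntable stands somewhere in the left-hand pair of slots of its H-shaped gate: push it with your fingertips, never gripping it and never shoving hard, into the crossbar, across to the right, then forward (away from the robot) until it is fully home in the third slot, the one marked with three studs. Do not let it go back into the fourth slot on the way, leave the other things on the counter where they stand, and finish with the lever left in third and the hand clear.

Things in the scene. Friction and masses are not known exactly. Their poses are not given: they have to be found in the camera images.
- console: fixed white gear console 240 (x) x 200 (y) x 107 mm high, joined on its left (+y) to a low motor base with a 280 mm turntable bearing a cake (185 mm high with its fruit, 260 mm from the lever). Origin: on the counter under the lever's pivot, which is 40 mm up at the console's centre. x = forward, away from the robot (yaw within 0.3 rad of the robot's), y = left, z up
- gate (a point): centre of the H on the upper face of the steel gate plate (116 x 100 mm, 122 mm above the counter). Two slots along the console's x, 14 mm wide, 31 mm apart between centres, reach 27 mm either side of a crossbar 18 mm wide that joins them at mid-length. Dark studs by the slot ends count them: one far left, two near left, three far right (the third slot), four near right
- select (a joint): left/right tilt of the lever about the console's x axis through the pivot, rad: positive to the right (-y); about -0.185 in the left slots, +0.185 in the right slots, 0.02 of play either way. Stiff: stays where left, about 2 N at the knob
- shift (a joint): fore/aft tilt of the lever, rad: positive forward (+x); 0 in the crossbar (0.05 of play either way, its corners are rounded), about +0.26 fully home in a far slot, -0.26 in a near slot; between the slots the gate blocks it. Stiff: stays where left, about 3 N at the knob
- knob (a point): centre of the lever's black knob, an upright cylinder 34 mm in diameter and 48 mm tall with a rounded top and foot, 165 mm from the pivot along a 10 mm steel stick (about 205 mm above the counter upright); it tilts with the lever and is all that needs touching
- cross_left (a point): where the knob's centre is with the lever in the left end of the crossbar (fixed point of the console)
- cross_right (a point): where the knob's centre is with the lever in the right end of the crossbar (fixed point of the console)
- third_home (a point): where the knob's centre is with the lever fully home in the third slot, 42 mm forward of cross_right (fixed point of the console)
- nozzle: bystander: steel icing nozzle, a cone 28 mm wide and 34 mm tall standing on the console's top by its near edge, origin under its foot
- sprinkles: bystander: lidded jar 48 mm wide, 75 mm tall, on the counter right of the console, origin under its foot
- cutter: bystander: steel ring cutter 60 mm wide, 35 mm tall, on the counter right of the console, origin under its centre
- ramekin: bystander: white cup 70 mm wide, 45 mm tall, on the counter right of the console, origin under its centre
- palette: bystander: spatula 240 mm long lying on the counter left of and nearer than the turntable, origin at its middle on the counter
- giftbox: bystander: white carton 80 x 80 x 50 mm on the counter, near and to the right, origin under its centre

How it is judged:
On the way, in this order (a step that is already met when the one before it is completed fails the run):
1. the lever has gone across: it stands in the crossbar at the right-hand slots (value of joint select above 0.12 rad and value of joint shift between -0.13 and 0.13 rad), for 0.05 s.
2. the lever is fully home in the third slot (value of joint select above 0.12 rad and value of joint shift above 0.22 rad), for 0.2 s.
At the end, for the whole second after the job is handed in: the lever rests in the third slot: select above 0.12 rad and shift above 0.22 rad (0.26 is fully home), not moving (all of step 2 and value of joint shift below 0.32 rad and velocity of joint select between -0.05 and 0.05 rad/s and velocity of joint shift between -0.05 and 0.05 rad/s); the robot touches nothing.
It fails at once if the lever goes into the fourth slot (value of joint select above 0.05 rad and value of joint shift below -0.14 rad).
It fails at once if the lever or console is squeezed or shoved with more than 35 N (contact force between any of the fingers, the arm and console above 35 N).
It fails at once if a bystander is moved more than 20 mm, or lifted (distance of any of nozzle, sprinkles, cutter, ramekin, palette, giftbox from where it was at the start of the episode above 0.02 m).
It also fails if it takes over 64 s, if anything falls off the work surface, if the arm or the gripper's body presses on something with over 40 N, if the wrist force passes 120 N, or if a joint passes its speed limit or range.

## Working session

There is one attempt and no reset: what is moved stays moved. The work goes in short steps, Python scripts to look and compute and a shell command to move; the robot and the scene stay as the last step left them, time stands still between calls to the robot, and variables do not carry over. Pictures are saved under pics/ and viewed, and the job is handed in when it is done.

```bash
mkdir -p pics; ls; python3 - <<'E'
from workcell import *
import cv2
o=get_obs(); print(o)
for n in ("scene","top","wrist"):
    p,d=camera(n); cv2.imwrite(f"pics/{n}0.png",p)
    import numpy as np; np.save(f"pics/{n}0.npy",d)
    print(n,camera_model(n))
E
```

```text
pics
{'clock': 0.0, 'joint_pos': array([-1.28959917,  0.33286219, -0.06470388,  1.46094298,  0.0216183 ,
        1.34990671, -0.08851868]), 'joint_velocities': array([-2.66183803e-04,  7.47846020e-06,  1.08317155e-03, -7.33588154e-04,
       -8.85182332e-04,  1.52040834e-03,  1.30566406e-03]), 'tau': array([-1.57553668e-04, -6.25459170e+01,  4.88416920e-02, -3.91602981e+01,
        1.62283442e-02,  1.01063296e-02,  2.80308385e-06]), 'position': array([0.18687057, 0.59605036, 0.25552118]), 'ee_rot': array([ 1.51310122e-01,  9.88486085e-01, -7.08422555e-04, -6.62879109e-05]), 'ft_force': array([-0.78639679,  0.1753154 ,  0.55037257]), 'torque': array([-0.0312059 , -0.00640237,  0.00256354]), 'grip_width': 0.99764245975225}
scene {'camera_matrix': array([[613.84678442,   0.        , 315.68631441],
       [  0.        , 613.84678442, 235.56997243],
       [  0.        ,   0.        ,   1.        ]]), 'R': array([[ 0.81796227,  0.57518007, -0.01027688],
       [ 0.33650623, -0.49288125, -0.80239119],
       [-0.46658471,  0.65286748, -0.59670994]]), 't': array([-0.43391315, -0.06915243,  
[... 224 characters left out ...]
3815,  0.00606521],
       [-0.99432869, -0.02669187, -0.10294658],
       [ 0.10307122, -0.00333294, -0.99466839]]), 't': array([-0.0408826 ,  0.55968533,  1.37940166])}
wrist {'camera_matrix': array([[353.95527364,   0.        , 313.90978085],
       [  0.        , 353.95527364, 244.52604749],
       [  0.        ,   0.        ,   1.        ]]), 'mount': array([[ 9.79323654e-05, -9.61847120e-01, -2.73587480e-01,
         6.97803116e-02],
       [ 9.99999846e-01,  2.43708445e-04, -4.98845619e-04,
         4.57853088e-04],
       [ 5.46488801e-04, -2.73587389e-01,  9.61846995e-01,
        -1.16586649e-01],
       [ 0.00000000e+00,  0.00000000e+00,  0.00000000e+00,
         1.00000000e+00]])}
```

View pics/scene0.png

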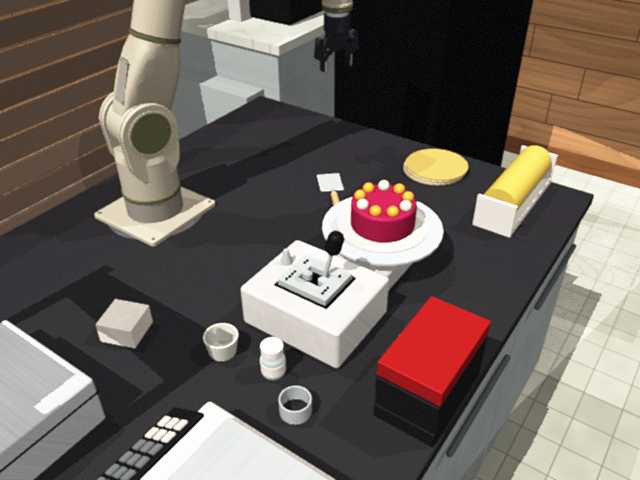

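View pics/top0.png

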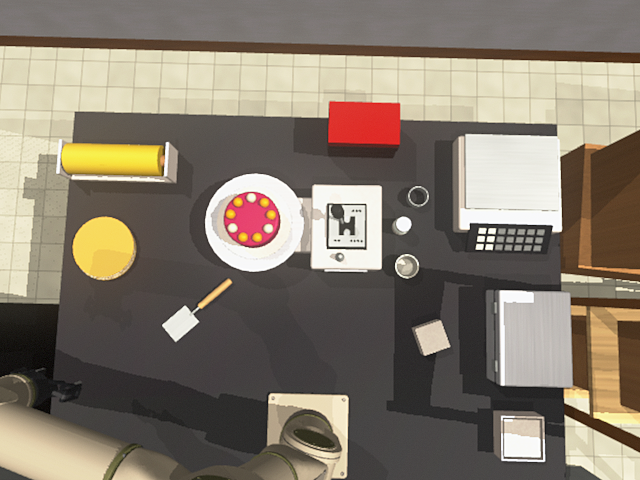

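```bash
cat > h.py <<'E'
import numpy as np, cv2
from workcell import *
def ray(n,u,v):
    m=camera_model(n);K=np.array(m["camera_matrix"]);R=np.array(m["R"]);t=np.array(m["t"])
    d=R.T@np.linalg.solve(K,[u,v,1.]);c=-R.T@t
    return c,d
def onz(n,u,v,z):
    c,d=ray(n,u,v);return c+d*(z-c[2])/d[2]
def tri(obs):
    A=np.zeros((3,3));b=np.zeros(3)
    for n,u,v in obs:
        c,d=ray(n,u,v);d=d/np.linalg.norm(d);P=np.eye(3)-np.outer(d,d);A+=P;b+=P@c
    return np.linalg.solve(A,b)
def proj(n,X):
    m=camera_model(n);p=np.array(m["camera_matrix"])@(np.array(m["R"])@X+np.array(m["t"]));return p[:2]/p[2]
E
python3 - <<'E'
import cv2
a=cv2.imread("pics/top0.png")[175:285,295:435]; cv2.imwrite("pics/top0z.png",cv2.resize(a,None,fx=5,fy=5,interpolation=cv2.INTER_CUBIC))
a=cv2.imread("pics/scene0.png")[220:370,235:395]; cv2.imwrite("pics/scene0z.png",cv2.resize(a,None,fx=4,fy=4,interpolation=cv2.INTER_CUBIC))
E
```

```text
(no output)
```

View pics/top0z.png

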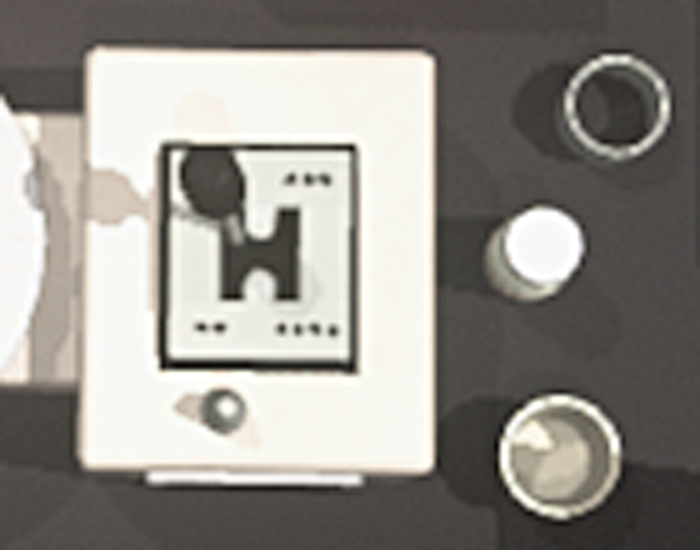

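View pics/scene0z.png

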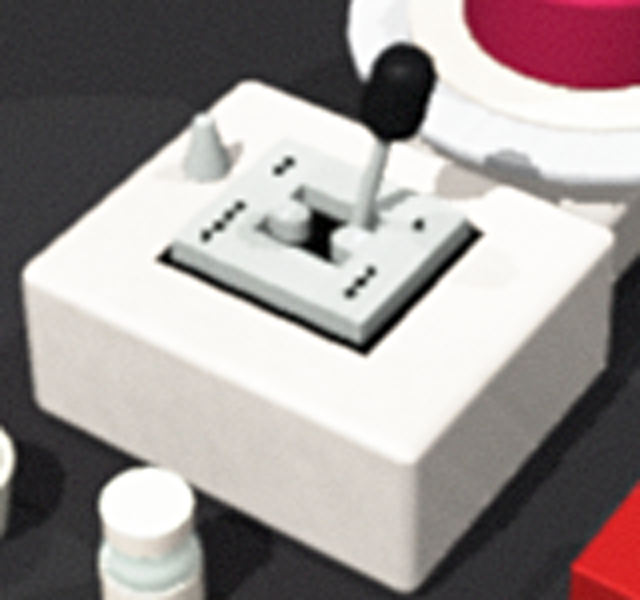

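```bash
python3 - <<'E'
from h import *
np.set_printoptions(precision=4,suppress=True)
z=lambda u,v:(295+(u-2)/5,175+(v-2)/5)
s=lambda u,v:(235+(u-1.5)/4,220+(v-1.5)/4)
for n,p in dict(fl=(90,48),fr=(435,50),nr=(435,472),nl=(80,470)).items(): print(n,onz("top",*z(*p),.107))
for p in [(232,250),(290,254),(290,208),(290,300)]: print("H",onz("top",*z(*p),.122))
# dark knob blobs
for n in("top","scene"):
    im=cv2.imread(f"pics/{n}0.png"); m=(im.max(2)<60).astype(np.uint8)
    print(n)
    x0,y0,x1,y1=(326,198,348,222) if n=="top" else (322,228,346,257)
    sub=np.zeros_like(m); sub[y0:y1,x0:x1]=m[y0:y1,x0:x1]
    k,l,st,c=cv2.connectedComponentsWithStats(sub); i=1+st[1:,4].argmax(); print(st[i],c[i])
    if n=="top":T=c[i]
    else:S=c[i]
X=tri([("top",*T),("scene",*S)]); print("knob",X,proj("top",X),T,proj("scene",X),S)
for n,(u,v),h in [("nozzle",z(222,408),.13),("jar",z(543,247),.075),("cut",z(617,107),.035),("ram",z(560,455),.045)]: print(n,onz("top",u,v,h))
d=np.load("pics/top0.npy"); print(d[205:216:3,330:346:3])
E
```

```text
fl [0.7133 0.0022 0.107 ]
fr [ 0.7176 -0.1933  0.107 ]
nr [ 0.4786 -0.1964  0.107 ]
nl [0.4745 0.001  0.107 ]
H [ 0.598  -0.0801  0.122 ]
H [ 0.5967 -0.1123  0.122 ]
H [ 0.6225 -0.1118  0.122 ]
H [ 0.571  -0.1128  0.122 ]
top
[333 204   8   1   8] [336.5 204. ]
scene
[322 231  22  25 362] [332.6823 242.895 ]
knob [ 0.6331 -0.069   0.2055] [338.5871 206.7829] [336.5 204. ] [337.2827 242.2283] [332.6823 242.895 ]
nozzle [ 0.5095 -0.0761  0.13  ]
jar [ 0.6112 -0.2611  0.075 ]
cut [ 0.7024 -0.3116  0.035 ]
ram [ 0.4934 -0.2774  0.045 ]
[[1.3241 1.2276 1.2266 1.2195 1.3202 1.3233]
 [1.2305 1.2226 1.2186 1.214  1.2279 1.3275]
 [1.2301 1.2231 1.2223 1.2175 1.2317 1.3257]
 [1.3207 1.2266 1.2265 1.2303 1.2413 1.3191]]
```

```bash
python3 - <<'E'
from h import *
np.set_printoptions(precision=4,suppress=True)
z=lambda u,v:(295+(u-2)/5,175+(v-2)/5)
s=lambda u,v:(235+(u-1.5)/4,220+(v-1.5)/4)
X=tri([("top",*z(212,184)),("scene",*s(397,92))]); print("knob",X,proj("top",X),z(212,184),proj("scene",X),s(397,92))
P=np.array([.597,-.0965,.04])
for sel,sh in [(-.185,.26),(-.185,0.1),(-.185,0),(.185,0),(.185,.26)]:
    k=P+.165*np.array([np.sin(sh),-np.sin(sel)*np.cos(sh),np.cos(sel)*np.cos(sh)])
    print(sel,sh,k,(proj("top",k)-[295,175])*5,(proj("scene",k)-[235,220])*4)
E
```

```text
knob [ 0.6223 -0.0653  0.1975] [336.9393 211.3174] (337.0, 211.4) [333.7397 242.6424] (333.875, 242.625)
-0.185 0.26 [ 0.6394 -0.0672  0.1967] [213.9984 149.8394] [421.8189 105.763 ]
-0.185 0.1 [ 0.6135 -0.0663  0.2014] [211.583 197.204] [378.8831  79.2799]
-0.185 0 [ 0.597  -0.0661  0.2022] [210.6388 228.182 ] [351.543   66.5421]
0.185 0 [ 0.597  -0.1269  0.2022] [326.9857 231.3056] [279.7581 129.0291]
0.185 0.26 [ 0.6394 -0.1258  0.1967] [325.5538 152.8466] [353.8147 168.2665]
```

```bash
python3 -c "
import workcell;print([ (k,getattr(workcell,k)) for k in dir(workcell) if 'over' in k.lower() or 'finger' in k.lower()])"
python3 -m creep '[[0,0,-0.15,0,0,-25,255],[0,0,-0.15,0,0,-25,255],[0,0,-0.004,0,0,-25,255],[0,0,0,0,0,-15,255]]' 20
```

```text
[('finger_overhang', 0.025)]
clock: 0.55
position: [0.1871, 0.5966, 0.3482]
ee_rot: [-0.0, 1.0, 0.001, 0.0]
ft_force: [-0.2, 0.4, -0.5]
grip_width: 0.335
```

```bash
python3 -m creep '[[0,0,0,-20,-30,0,255],[0,0,0,-30,-40,0,255],[0,0,0,-30,-40,0,255],[0,0,0,-30,-40,0,255],[0,0,0,-30,-40,0,255],[0,0,0,-30,-40,0,255],[0,0,0,-30,-40,0,255],[0,0,0,-30,-40,0,255]]'
python3 -m creep '[[0,0,0,-30,-40,0,255],[0,0,0,-30,-40,0,255],[0,0,0,-30,-40,0,255],[0,0,0,-30,-40,0,255],[0,0,0,-30,-40,0,255],[0,0,0,-30,-40,0,255],[0,0,0,-30,-40,0,255],[0,0,0,0,0,0,255]]'
```

```text
clock: 1.35
position: [0.4178, 0.2845, 0.3463]
ee_rot: [-0.0, 1.0, 0.0, 0.0]
ft_force: [0.9, 0.2, 0.8]
grip_width: 0.001
clock: 2.15
position: [0.6287, -0.0009, 0.3448]
ee_rot: [0.004, 1.0, -0.002, -0.001]
ft_force: [-0.6, -0.2, -0.2]
grip_width: -0.0
```

```bash
python3 -m creep '[[0,0,0,-19,-22,0,255],[0,0,0,-19,-22,0,255],[0,0,0,-18,-21,0,255],[0,0,0,0,0,0,255],[0,0,0,0,0,0,255]]'
cat >look.py <<'E'
from h import *
import sys
n=sys.argv[1]
o=get_obs(); print(o["position"],o["ft_force"])
for c in sys.argv[2:]:
    p,d=camera(c); cv2.imwrite(f"pics/{c}{n}.png",p); np.save(f"pics/{c}{n}.npy",d)
    if c=="top": p=cv2.resize(p[165:295,285:445],None,fx=5,fy=5,interpolation=cv2.INTER_CUBIC)
    if c=="scene": p=cv2.resize(p[190:370,215:405],None,fx=3,fy=3,interpolation=cv2.INTER_CUBIC)
    cv2.imwrite(f"pics/{c}{n}z.png",p)
E
python3 look.py 1 wrist scene
```

```text
clock: 2.65
position: [0.683, -0.0586, 0.3456]
ee_rot: [0.0, 1.0, 0.0, -0.001]
ft_force: [-0.2, 0.6, 1.1]
grip_width: 0.003
[ 0.6830383  -0.05863744  0.34557709] [-0.20932778  0.58279083  1.06752577]
```

View pics/wrist1.png

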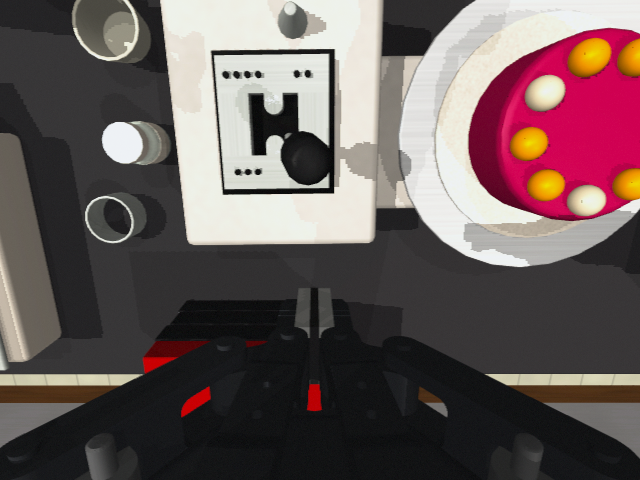

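View pics/scene1z.png

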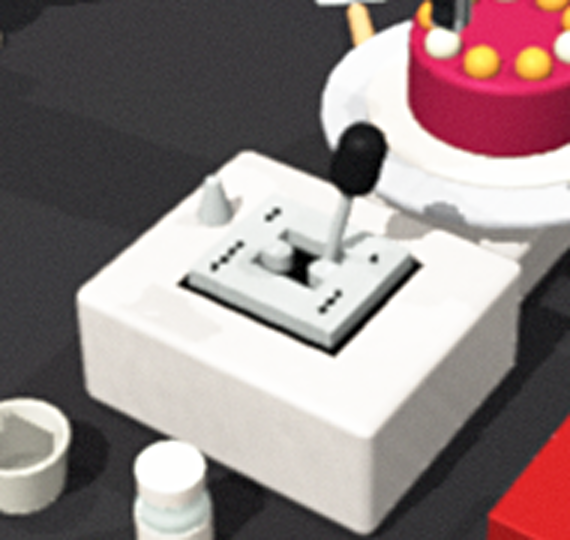

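```bash
python3 - <<'E'
from h import *
np.set_printoptions(precision=3,suppress=True)
m=camera_model("wrist");K=m["camera_matrix"];M=np.array(m["mount"])
d=np.load("pics/wrist1.npy")
o=get_obs()
def tool(u,v):
    z=d[v,u]; p=np.linalg.solve(K,[u,v,1])*z; return (M@[*p,1])[:3]
for u,v in [(302,292),(326,292),(302,320),(326,320),(288,300),(285,335),(275,345),(345,335),(355,345),(220,345),(404,345),(270,390),(300,370),(230,390),(150,430)]: print((u,v),d[v,u],tool(u,v)*1000)
R=cv2.Rodrigues
for u,v in [(305,158),(300,145),(315,170),(258,124),(292,124),(275,72)]:
    t=tool(u,v); print("w",(u,v),o["position"]+np.array([-t[0],t[1],-t[2]]))
E
```

```text
(302, 292) 0.14394917 [11.681 -4.285 16.598]
(326, 292) 0.14425997 [11.557  5.486 16.896]
(302, 320) 0.12164697 [11.399 -3.511 -6.666]
(326, 320) 0.1220468 [11.208  4.751 -6.297]
(288, 300) 0.14622389 [  7.586 -10.146  17.794]
(285, 335) 0.106793456 [ 14.152  -8.125 -21.33 ]
(275, 345) 0.104665756 [ 12.412 -10.905 -24.04 ]
(345, 335) 0.10707867 [ 14.005  10.002 -21.057]
(355, 345) 0.10394717 [ 12.807  12.668 -24.651]
(220, 345) 0.10141854 [ 14.184 -26.305 -26.927]
(404, 345) 0.1008961 [ 14.475  26.284 -27.335]
(270, 390) 0.07763077 [ 17.69   -9.003 -50.643]
(300, 370) 0.09281285 [ 12.583  -3.034 -36.305]
(230, 390) 0.099627696 [  2.98  -23.009 -31.97 ]
(150, 430) 0.08211333 [  5.764 -37.398 -49.401]
w (305, 158) [ 0.622 -0.063  0.223]
w (300, 145) [ 0.614 -0.066  0.221]
w (315, 170) [ 0.63  -0.056  0.22 ]
w (258, 124) [ 0.595 -0.11   0.109]
w (292, 124) [ 0.595 -0.078  0.106]
w (275, 72) [ 0.552 -0.091  0.12 ]
```

```bash
python3 -m creep '[[0,0,0,0,-2,30,255],[0,0,0,0,-2,35,255],[0,0,0,0,-2,35,255],[0,0,0,0,0,30,255],[0,0,0,0,0,0,255]]'
python3 -m creep '[[0,0,0,0,0,0,255]]'
```

```text
clock: 3.25
position: [0.6808, -0.0626, 0.2122]
ee_rot: [-0.001, 1.0, 0.001, -0.003]
ft_force: [0.2, 0.8, -0.5]
grip_width: 0.001
clock: 3.35
position: [0.6831, -0.0635, 0.2174]
ee_rot: [-0.001, 1.0, 0.0, 0.0]
ft_force: [-0.6, 0.2, 0.7]
grip_width: -0.0
```

```bash
python3 -m creep '[[0,0,0,10,-1,0,255],[0,0,0,10,-1,0,255],[0,0,0,5,0,0,255],[0,0,0,5,0,0,255],[0,0,0,4,0,0,255],[0,0,0,4,0,0,255],[0,0,0,4,0,0,255]]'
```

```text
clock: 4.05
position: [0.6415, -0.0663, 0.2169]
ee_rot: [-0.0, 1.0, 0.0, 0.001]
ft_force: [3.2, 0.6, 2.5]
grip_width: -0.002
```

```bash
python3 -m creep '[[0,0,0,4,0,0,255],[0,0,0,4,0,0,255],[0,0,0,3,0,0,255],[0,0,0,0,0,0,255]]'; python3 look.py 2 top scene wrist
```

```text
clock: 4.45
position: [0.6297, -0.0665, 0.2163]
ee_rot: [-0.0, 1.0, 0.0, -0.0]
ft_force: [2.7, -0.3, 1.2]
grip_width: -0.003
[ 0.62971916 -0.06645216  0.21627711] [ 2.65566727 -0.29923881  1.24258951]
```

View pics/scene2z.png

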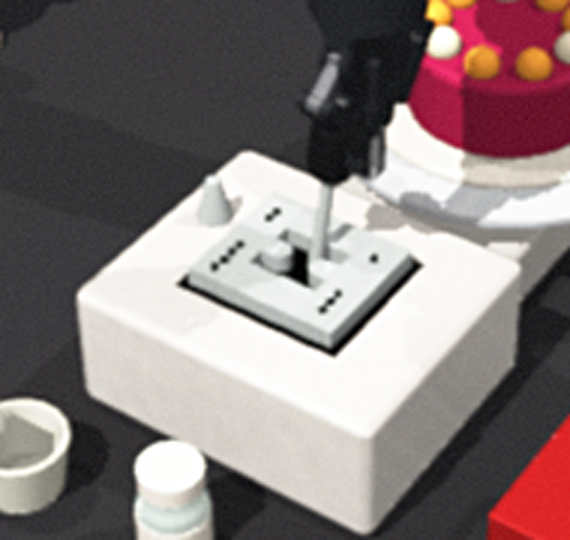

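View pics/wrist2.png

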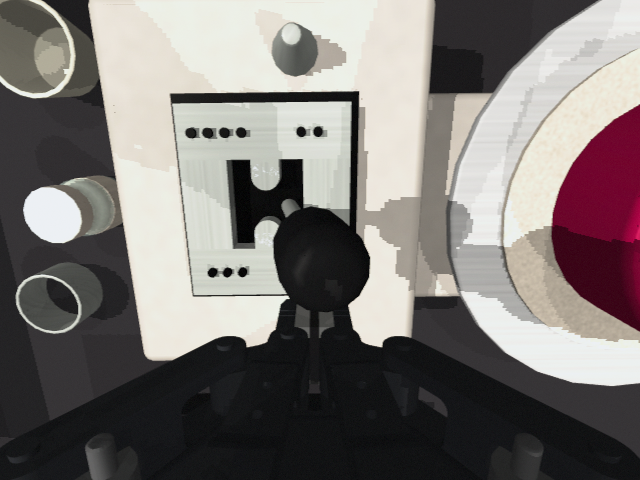

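```bash
python3 -m creep '[[0,0,0,3,0,0,255],[0,0,0,2,0,0,255],[0,0,0,0,0,0,255]]'; python3 -m creep '[[0,0,0,-10,0,0,255],[0,0,0,-20,10,0,255],[0,0,0,0,25,0,255],[0,0,0,0,25,0,255],[0,0,0,0,0,0,255]]';python3 look.py 3 top scene wrist
```

```text
clock: 4.9
position: [0.6249, -0.0665, 0.2163]
ee_rot: [-0.0, 1.0, 0.0, 0.0]
ft_force: [2.4, -0.0, 0.2]
grip_width: -0.001
clock: 5.4
position: [0.6553, -0.0016, 0.2152]
ee_rot: [-0.003, 1.0, 0.001, -0.001]
ft_force: [-0.4, 0.9, -0.7]
grip_width: 0.001
[ 0.65526599 -0.00164414  0.21517387] [-0.35714675  0.91646008 -0.70359202]
```

View pics/scene3z.png

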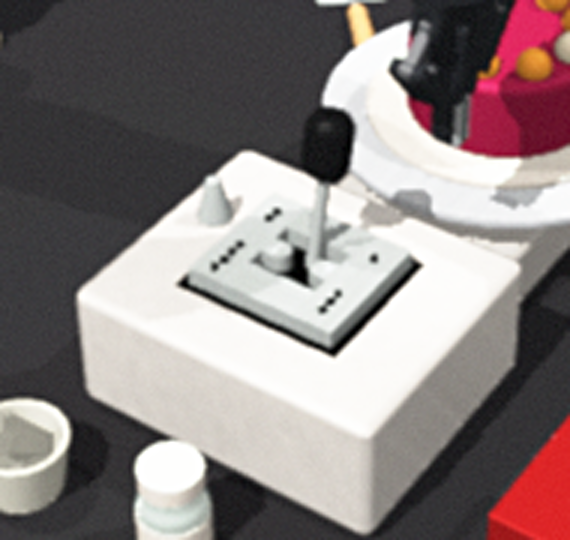

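View pics/wrist3.png

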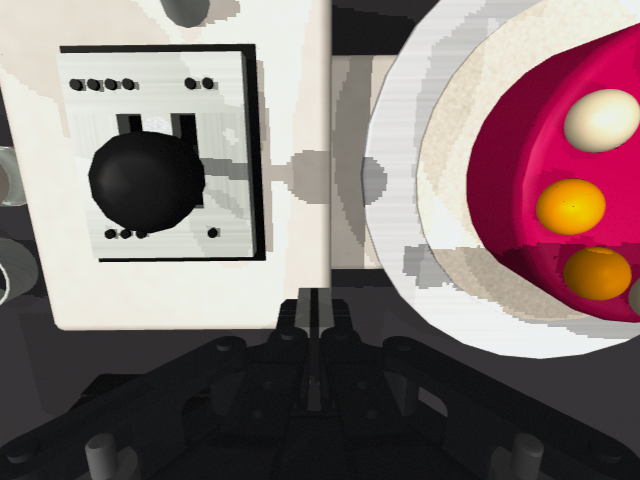

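```bash
python3 -m creep '[[0,0,0,15,0,0,255],[0,0,0,20,0,0,255],[0,0,0,20,0,0,255],[0,0,0,2,0,0,255],[0,0,0,0,-10,0,255],[0,0,0,0,-10,0,255],[0,0,0,0,-6,0,255],[0,0,0,0,0,0,255]]'
```

```text
clock: 6.35
position: [0.5984, -0.0343, 0.2163]
ee_rot: [0.001, 1.0, -0.0, 0.0]
ft_force: [0.7, -0.2, -0.5]
grip_width: 0.0
```

```bash
python3 -m creep '[[0,0,0,0,-5,0,255],[0,0,0,0,-5,0,255],[0,0,0,0,-4,0,255],[0,0,0,0,-4,0,255],[0,0,0,0,-4,0,255]]'
```

```text
clock: 6.85
position: [0.5981, -0.0547, 0.2163]
ee_rot: [-0.0, 1.0, 0.0, 0.0]
ft_force: [-0.1, 2.6, 1.1]
grip_width: -0.001
```

```bash
python3 -m creep '[[0,0,0,0,-4,0,255],[0,0,0,0,-4,0,255],[0,0,0,0,0,0,255]]';python3 look.py 4 scene wrist
```

```text
clock: 7.15
position: [0.598, -0.0635, 0.2163]
ee_rot: [0.0, 1.0, -0.0, -0.0]
ft_force: [-0.4, 0.6, 1.0]
grip_width: -0.003
[ 0.59798367 -0.0634764   0.21628712] [-0.38984819  0.5655446   0.99420078]
```

View pics/scene4z.png

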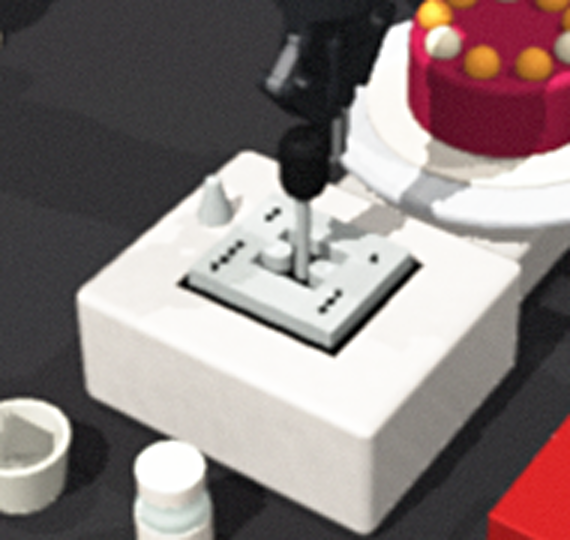

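View pics/wrist4.png

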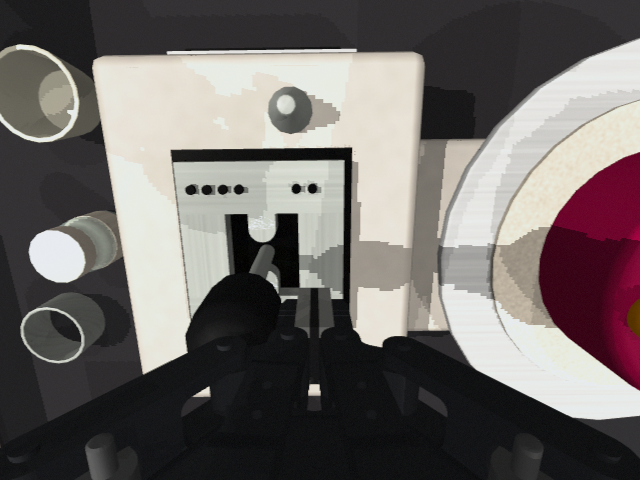

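```bash
python3 -m creep '[[0,0,0,0,-4,0,255],[0,0,0,0,-4,0,255],[0,0,0,0,-4,0,255],[0,0,0,0,-4,0,255],[0,0,0,0,-4,0,255],[0,0,0,0,-4,0,255]]'
```

```text
clock: 7.85
position: [0.5981, -0.0869, 0.2163]
ee_rot: [-0.0, 1.0, 0.0, 0.0]
ft_force: [0.6, 2.2, 1.9]
grip_width: -0.003
```

```bash
python3 -m creep '[[0,0,0,0,-4,0,255],[0,0,0,0,-3,0,255],[0,0,0,0,0,0,255]]';python3 look.py 5 scene wrist
```

```text
clock: 8.15
position: [0.5979, -0.0942, 0.2161]
ee_rot: [0.0, 1.0, -0.0, -0.0]
ft_force: [0.0, -0.0, 1.4]
grip_width: -0.0
[ 0.59793035 -0.09424217  0.21607165] [ 0.00587079 -0.02687952  1.42173435]
```

View pics/scene5z.png

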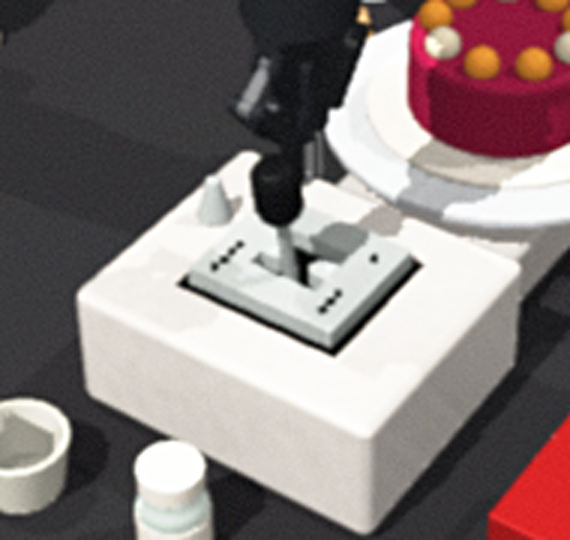

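View pics/wrist5.png

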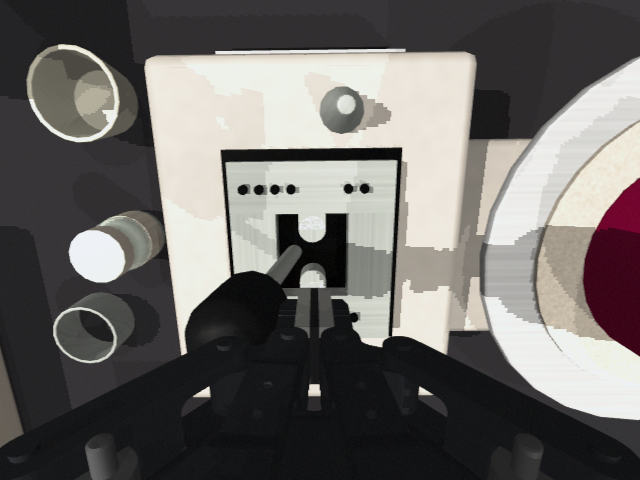

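```bash
python3 -m creep '[[0,0,0,0,-2,0,255],[0,0,0,0,-2,0,255]]'; python3 -m creep '[[0,0,0,0,-2,0,255]]'
```

```text
clock: 8.45
position: [0.598, -0.0971, 0.2161]
ee_rot: [-0.0, 1.0, 0.0, -0.0]
ft_force: [0.6, 1.9, -0.4]
grip_width: -0.0
clock: 8.55
position: [0.598, -0.0993, 0.2161]
ee_rot: [-0.0, 1.0, 0.0, -0.0]
ft_force: [0.9, 2.3, -1.0]
grip_width: -0.001
```

```bash
python3 -m creep '[[0,0,0,0,-2,0,255]]'; python3 -m creep '[[0,0,0,0,-1,0,255],[0,0,0,0,0,0,255]]';python3 look.py 6 scene wrist
```

```text
clock: 8.65
position: [0.598, -0.1009, 0.2161]
ee_rot: [-0.0, 1.0, 0.001, -0.0]
ft_force: [-0.4, 6.3, -1.3]
grip_width: -0.004
clock: 8.85
position: [0.5981, -0.1012, 0.216]
ee_rot: [-0.001, 1.0, 0.001, -0.0]
ft_force: [-0.6, 5.9, -1.5]
grip_width: -0.003
[ 0.59808607 -0.10116809  0.21602816] [-0.58214147  5.92562731 -1.48160853]
```

View pics/wrist6.png

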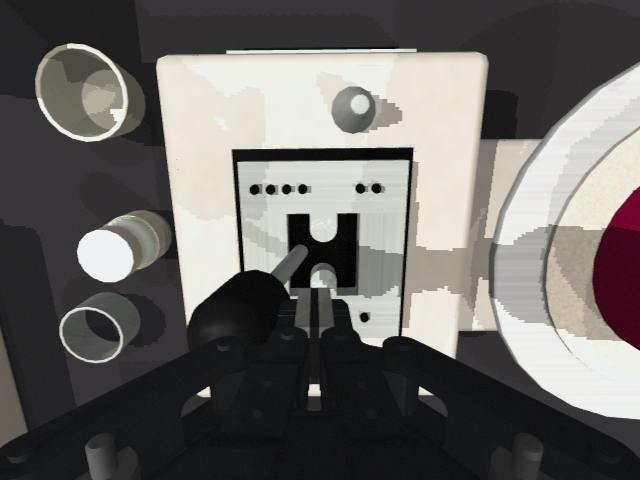

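View pics/scene6z.png

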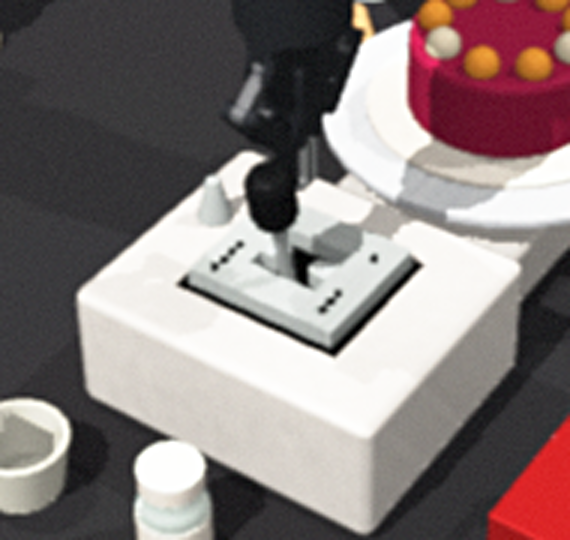

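```bash
python3 -m creep '[[0,0,0,0,10,0,255],[0,0,0,0,15,0,255],[0,0,0,10,0,0,255],[0,0,0,20,0,0,255],[0,0,0,18,0,0,255],[0,0,0,0,0,0,255]]'; python3 -m creep '[[0,0,0,0,-15,0,255],[0,0,0,0,-20,0,255],[0,0,0,0,-17,0,255],[0,0,0,0,0,0,255]]';python3 look.py 7 wrist scene
```

```text
clock: 9.55
position: [0.5482, -0.0779, 0.2166]
ee_rot: [0.0, 1.0, 0.0, -0.0]
ft_force: [0.2, 0.2, -0.2]
grip_width: 0.0
clock: 9.95
position: [0.5498, -0.1321, 0.2165]
ee_rot: [0.002, 1.0, -0.001, 0.0]
ft_force: [-0.3, -0.6, 0.6]
grip_width: -0.001
[ 0.54983086 -0.13214748  0.2165102 ] [-0.26120221 -0.62504646  0.56291607]
```

View pics/scene7z.png

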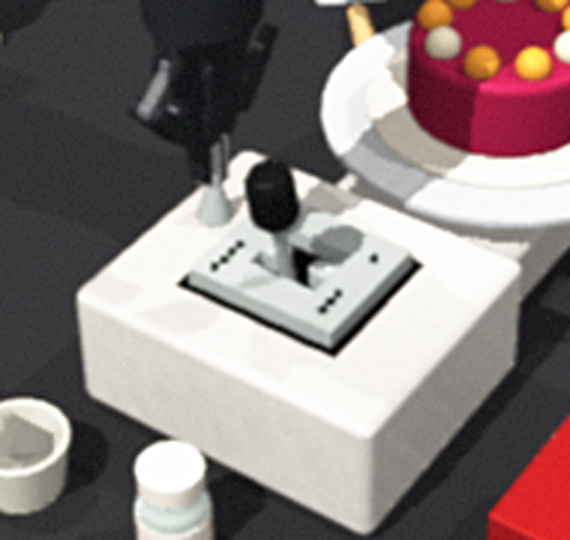

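```bash
python3 -m creep '[[0,0,0,-8,2,0,255],[0,0,0,-6,0,0,255],[0,0,0,-5,0,0,255],[0,0,0,-5,0,0,255],[0,0,0,-4,0,0,255]]'; python3 -m creep '[[0,0,0,-4,0,0,255],[0,0,0,-4,0,0,255],[0,0,0,-4,0,0,255]]'
```

```text
clock: 10.55
position: [0.5781, -0.1272, 0.2161]
ee_rot: [-0.0, 1.0, 0.0, -0.001]
ft_force: [-4.8, 1.3, 2.4]
grip_width: 0.001
clock: 10.85
position: [0.5902, -0.1272, 0.2162]
ee_rot: [-0.0, 1.0, 0.0, -0.0]
ft_force: [-4.4, 2.8, 1.0]
grip_width: -0.003
```

```bash
python3 -m creep '[[0,0,0,-4,0,0,255],[0,0,0,-4,0,0,255],[0,0,0,-4,0,0,255]]'; python3 -m creep '[[0,0,0,-3,0,0,255],[0,0,0,-3,0,0,255]]'
```

```text
clock: 11.15
position: [0.602, -0.1271, 0.2157]
ee_rot: [-0.0, 1.0, 0.0, -0.001]
ft_force: [-3.7, 1.8, -1.3]
grip_width: 0.002
clock: 11.35
position: [0.608, -0.1275, 0.2158]
ee_rot: [-0.0, 1.0, 0.0, -0.001]
ft_force: [-4.8, 1.4, -1.3]
grip_width: -0.002
```

```bash
python3 -m creep '[[0,0,0,-2,0,0,255]]'; python3 -m creep '[[0,0,0,-2,0,0,255]]'; python3 -m creep '[[0,0,0,-1,0,0,255]]'
```

```text
clock: 11.45
position: [0.6101, -0.1276, 0.216]
ee_rot: [-0.0, 1.0, -0.0, -0.0]
ft_force: [-5.9, 1.4, -1.3]
grip_width: -0.003
clock: 11.55
position: [0.6116, -0.1276, 0.2159]
ee_rot: [0.0, 1.0, 0.0, -0.001]
ft_force: [-9.4, 1.7, -1.5]
grip_width: 0.003
clock: 11.65
position: [0.6121, -0.1276, 0.2157]
ee_rot: [0.0, 1.0, 0.0, -0.002]
ft_force: [-11.7, 2.1, 1.0]
grip_width: 0.003
```

Force rises at the expected depth: the lever is on its stop. Hold briefly, back off and look.

```bash
python3 -m creep '[[0,0,0,0,0,0,255],[0,0,0,0,0,0,255],[0,0,0,0,0,0,255],[0,0,0,5,0,0,255],[0,0,0,15,0,0,255],[0,0,0,20,0,0,255],[0,0,0,20,0,0,255],[0,0,0,0,0,0,255]]'; python3 -m creep '[[0,0,0,0,0,-20,255],[0,0,0,15,0,-35,255],[0,0,0,20,0,-35,255],[0,0,0,20,0,-20,255],[0,0,0,0,0,0,255],[0,0,0,0,0,0,255]]'; python3 look.py 8 wrist scene top
```

```text
clock: 12.45
position: [0.5523, -0.1285, 0.2172]
ee_rot: [0.001, 1.0, 0.0, 0.001]
ft_force: [0.9, -0.4, 0.2]
grip_width: 0.0
clock: 13.05
position: [0.499, -0.1275, 0.3269]
ee_rot: [-0.0, 1.0, 0.0, 0.001]
ft_force: [0.8, 0.7, -0.2]
grip_width: 0.001
[ 0.49902279 -0.12751464  0.32689575] [ 0.7776428   0.71024931 -0.21710569]
```

View pics/scene8z.png

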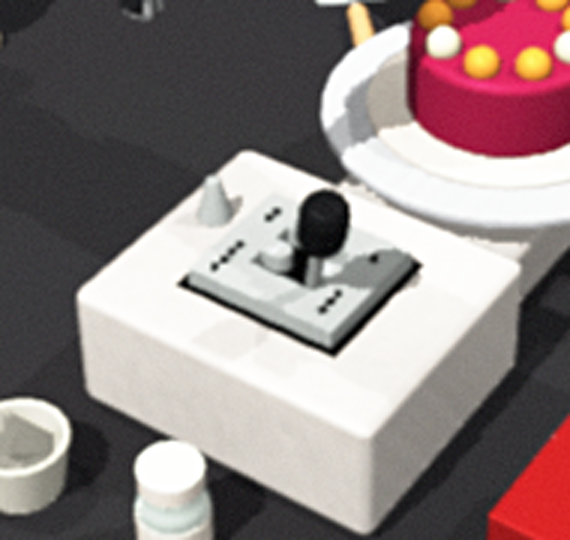

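View pics/top8z.png

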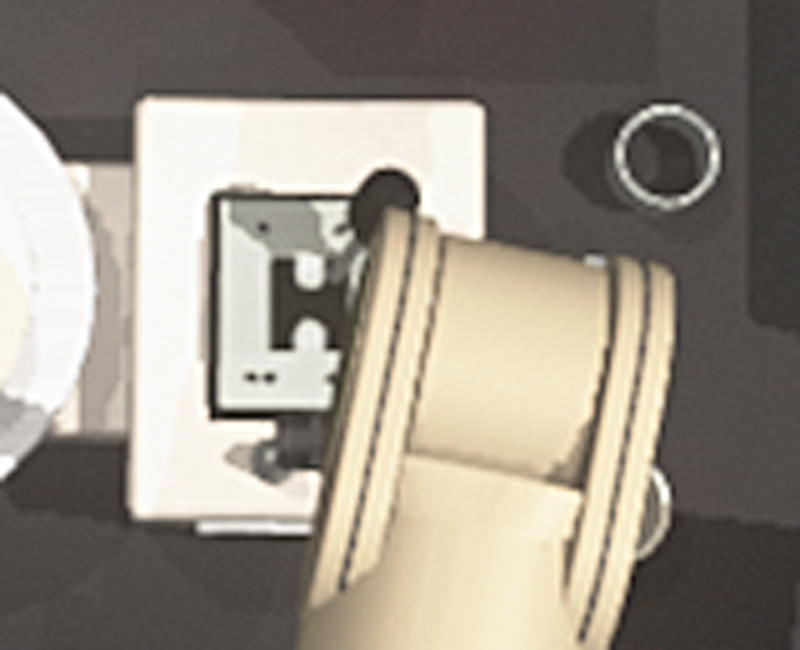

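```bash
python3 - <<'E'
from h import *
o=get_obs();print(o["clock"],o["ft_force"],abs(o["joint_velocities"]).max())
a=cv2.imread("pics/scene0.png").astype(int);b=cv2.imread("pics/scene8.png").astype(int)
d=abs(a-b).max(2)
for n,(x0,y0,x1,y1) in dict(nozzle=(280,247,292,262),jar=(258,335,290,380),cutter=(276,383,315,425),ram=(202,322,240,362),gift=(95,298,155,350),pal=(315,172,345,212)).items(): print(n,(d[y0:y1,x0:x1]>40).mean())
print(hand_in())
E
```

```text
13.2 [-0.34433043  0.71777164 -0.80400769] 0.005144255663989831
nozzle 0.0
jar 0.0
cutter 0.0
ram 0.0
gift 0.02564102564102564
pal 0.2941666666666667
the job is handed in; nothing more can be done
None
```

View pics/scene8.png

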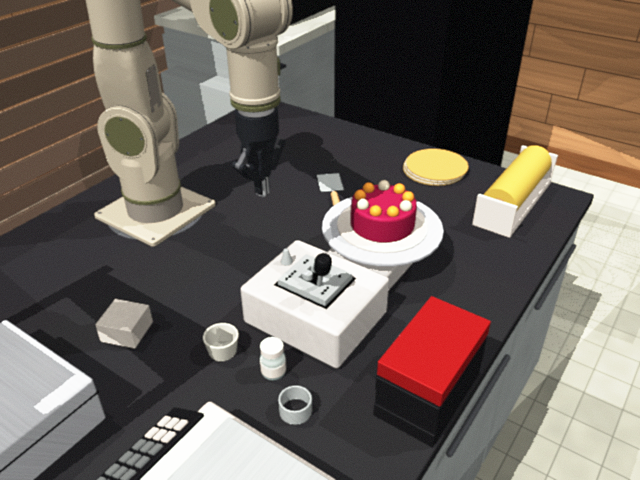

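The lever is in the third slot and the hand is clear; the job was handed in at about 13 s. With the fingers shut, I pushed the lever back out of the first slot into the crossbar, across to the right-hand stop, then forward. It never went towards the fourth slot, and the highest force I read was about 12 N, at the forward stop.

**Lever:** In the last scene picture the knob (about 323, 253 px) is within about 2 px of where I predicted it for third, fully home. The sharp force rise at the expected depth agrees with that. I could not read the joint angles directly.

**Bystanders:** A before/after picture comparison showed no change at the nozzle, jar, cutter or ramekin. It flagged a 3% change at the giftbox and 29% at the palette. I looked at the palette only after handing in: it stands in the same place (about 330, 185 px), so I put both changes down to shading from the arm. The hand never went near either of them.

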